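Present the red cartridge in the case doorway and hold the carousel

ROBOT

A 7-joint arm with a two-finger parallel gripper is mounted at the origin on the work surface. World frame = base frame: x ahead of the robot, y to its left, z up, the work surface at z = 0. Lengths are in m, angles in rad, forces in N, time in s.
With the tool pointing down it reaches from about 0.425 to 0.825 m from the base axis. Payload 3.6 kg.
Tool frame: the origin (TCP) lies at the very end of the fingers, on their centre line; the grasp point (between the pads) lies 19 mm behind it (grasp_offset is the distance from the TCP to the grasp point, in m); z points along the fingers, y is the line along which they close (so a half turn about z gives the same grasp; the last joint's range is limited). The gripper opens to 93 mm and grips with 3 to 60 N. Pads are 15 mm wide; open, the fingers measure 128 mm over their backs; the gripper's body (75 mm by 188 mm) begins 65 mm behind the grasp point.
Start: joints at [-1.149, 0.615, -0.013, 1.423, 0.008, 1.103, -0.04], TCP at [0.281, 0.586, 0.219] pointing down, gripper open.
Joint ranges: [-3.12, 3.12], [-0.3, 2.06], [-1.34, 1.32], [0.26, 2.42], [-1.36, 4.5], [0.01, 1.98], [-2.84, 2.84]. Speed limits (rad/s): [2.79, 2.79, 3.14, 3.14, 3.14, 3.14, 3.14].

INTERFACE

Orientations are given as a rotation vector (axis times angle).
In Python, from cell import read_state, capture, camera_info, sign_off, grasp_offset gives the robot as it stands. The module is installed in compiled form; this text tells all that it offers.
- The arm moves only by the tool servo_tool, never from a script. Its arguments are lists of equal length, an entry for each row: "offset": the shift along the tool's x, y, z in m, a list of three; "roll": the turn about the tool's z in rad. A call has 1 to 20 rows; each row is the pose to reach, as a shift and turn from the pose commanded when the call began, along the tool's axes at that moment; what a row does not reach only later rows make up. A row lasts 1/8 s, in which the tool goes at most 62.5 mm and 10.7 degrees, less where a joint would pass 70% of its speed; a pose out of reach is approached as far as the arm can. A call with a gripper value outside its range is refused whole. "jaw" is the gripper's target within -1 to 1 (shut at 1, half-way at 0, fully open at -1), set as the call begins (left out, the last holds). The fingers move at their own pace and stop on an object; "force" is the grip in N (left out, the last holds). Time passes only in rows, so rows that repeat a pose let the fingers close. It gives the time, the measured TCP pose, the force, the opening and the grip force at its end, in the units of the state.
- read_state(): the state, without advancing time (a new reading comes with each control period).
- capture(name): name is "side" or "top" or "wrist"; returns (picture, depth): 384x512x3 uint8, blue, green, red; 384x512 float32, m along the optical axis (not along the pixel's ray), 0 where there is no reading.
- camera_info(name): a dict with "fx", "fy", "cx", "cy" (pixels), "extrinsics" (4x4, takes a point from camera to world coordinates). Camera axes: x right, y down, z forward; pixel columns grow to the right and rows downward; lengths in m; the calibration is good to about 2 mm. A picture is of the moment at which its call begins: read the wrist's pose just before it. camera_info takes no time and is no camera call; for the wrist camera it gives the pose at the moment of the call.
- sign_off(): hands the job in; it is judged then, once.
The state is a dict: "t": time; "joint_positions": joint angles; "qd": joint speeds; "effort": joint torques, N m; "tool_pos": TCP position; "tool_rot": TCP orientation; "wrist_force": force on the tool from outside, world axes, zero at the start; "wrist_torque": the same for the moment, N m; "gripper_width": finger opening in m; "gripper_force": force on a finger pad.
Only numpy, scipy, OpenCV 4.12 (cv2) and the standard library are available. Lean on these libraries where they do the work, as an engineer would, in place of code of your own. Each camera call takes 0.05 s, during which the arm holds its last target. There are 200 camera calls.

TASK

I want to change to the red cartridge, so please present it to me: slide the door of the walnut cartridge case fully open, and turn the headshell carousel slowly by the knob on top until the headshell with the red cartridge stands in the middle of the doorway. Finish with the knob still gripped in your fingers, holding the carousel still there while I reach in, so do not let go at the end. Keep your fingers off the headshells and cartridges, and leave the cup, clear box, stylus gauge and spare headshell around the case as they are.

Things in the scene. Friction and masses are not known exactly. Their poses are not given: they have to be found in the camera images.
- case: Dark walnut cartridge case, fixed: 190 (x) by 250 (y) by 100 mm high. Origin: centre of its underside, on the carousel axis. Its x axis points out through the doorway, away from the robot within 0.45 rad; z up. Clear top sheet 96-100 mm up, with a 30 mm hole for the shaft. Doorway 70 mm wide in the middle of the +x side; door rails stand out to 108 mm from the axis along x.
- door (a joint): Opening of the walnut sliding door in m: 0 fully shut, 0.074 fully open against its stop. It slides along the case's +y axis, outside the fixed front panel, stays where it is left, and takes 1 to 2 N to move. The panel is 84 mm wide and 72 mm high.
- door_pull (a point): Centre of the head of the door's aluminium pull, a round knob with its axis along case x: head 22 mm diameter, 24 mm long along case x, on a 12 mm stem. 70 mm above the table, 132 mm from the carousel axis along case x; free space beside it along case y. Moves with the door.
- carousel (a joint): Angle of the carousel in rad, turning freely without end either way about the vertical axis through the case's origin; 0 (and every full turn) when the red cartridge is in the middle of the doorway; grows anticlockwise seen from above. It turns with light friction (about 0.02 N m) and stays where it is left.
- knob_grip (a point): Grip point on the carousel's knurled round aluminium knob: on the axis, 128 mm above the table. The knob is 40 mm in diameter, from 106 to 142 mm above the table, above the clear top; it turns with the carousel. The x axis of this frame points to the red cartridge.
- red_cartridge (a point): Centre of the red cartridge, 60 mm from the carousel axis, 75 mm up. Six silver headshells with cartridges facing outward stand every 60 degrees on the 166 mm carousel disc in the case, tops 91 mm above the table, under the clear top; five cartridges are black, this one is red, with a red disc under it. Moves with the carousel.
- doorway_spot (a point): Where the centre of the red cartridge must come to stand: 60 mm from the carousel axis straight towards the middle of the doorway, 75 mm above the table. Fixed in the case.
- cup_mid (a point): Bystander: stainless cup, 68 mm diameter, 85 mm high, upright; this point is its centre half-way up.
- clear_box_mid (a point): Bystander: flat clear polycarbonate box with small parts, 72 by 102 by 32 mm; its centre.
- gauge_mid (a point): Bystander: black plastic stylus gauge, 36 by 90 by 22 mm high; its centre.
- spare_headshell_mid (a point): Bystander: empty silver headshell lying flat, about 18 by 58 by 8 mm; its centre.

How it is judged:
On the way, in this order (a step that is already met when the one before it is completed fails the run):
1. the door is slid fully open (value of joint door above 0.066 m), for 0.2 s.
2. the red cartridge stands in the middle of the open doorway with the knob held (value of joint door above 0.066 m and horizontal distance between red_cartridge and doorway_spot below 0.01 m and contact force between the fingers and knob above 2 N), for 0.2 s.
At the end, for the whole second after the job is handed in: The door is open to within 8 mm of its stop, the red cartridge stands within 10 mm of the middle of the doorway, and the fingers still hold the knob (contact force over 2 N) with the carousel at rest (under 0.05 rad/s) (all of step 2 and velocity of joint carousel between -0.05 and 0.05 rad/s); the arm keeps its last pose, push and grip.
It fails at once if the carousel is spun faster than 3 rad/s (velocity of joint carousel above 3 rad/s or velocity of joint carousel below -3 rad/s).
It fails at once if the robot touches the headshells or cartridges (contact force between any of the arm, the fingers and headshell0 above 0.5 N or contact force between any of the arm, the fingers and headshell1 above 0.5 N or contact force between any of the arm, the fingers and headshell2 above 0.5 N or contact force between any of the arm, the fingers and headshell3 above 0.5 N or contact force between any of the arm, the fingers and headshell4 above 0.5 N or contact force between any of the arm, the fingers and headshell5 above 0.5 N).
It fails at once if a bystander is moved more than 20 mm (distance of any of cup_mid, clear_box_mid, gauge_mid, spare_headshell_mid from where it was at the start of the episode above 0.02 m).
It also fails if it takes over 72 s, if anything falls off the work surface, if the arm or the gripper's body presses on something with over 40 N, if the wrist force passes 120 N, or if a joint passes its speed limit or range.

## Working session

There is one attempt and no reset: what is moved stays moved. The work goes in short steps, Python scripts to look and compute and a tool call to move; the robot and the scene stay as the last step left them, time stands still between calls to the robot, and variables do not carry over. Pictures are saved under pics/ and viewed, at most 10 in all, crops included, and the job is handed in when it is done.

Besides the shell and the picture viewer there is one more tool, called after "Request:" as name(argument=value, ...) on one line, values as JSON. servo_tool: Moves the arm, as the interface text tells. Its arguments: {"type":"object","properties":{"offset":{"type":"array"},"roll":{"type":"array"},"jaw":{"type":"number"},"force":{"type":"number"}},"required":["offset","roll"]}

```bash
mkdir -p pics
python3 - <<'E'
from cell import *
import cv2,numpy as np
s=read_state();print(s)
for n in("top","side"):
    p,d=capture(n);cv2.imwrite(f"pics/{n}0.png",p);np.save(n+"0.npy",d)
    c=camera_info(n);print(n,c)
print(grasp_offset)
E
```

```text
{'t': 0.0, 'joint_positions': array([-1.14945792,  0.61589168, -0.01261926,  1.42488388,  0.00810085,
        1.1033886 , -0.04038478]), 'qd': array([ 0.0010709 , -0.00058353,  0.00219029,  0.00043019,  0.0008871 ,
       -0.00033059,  0.00032417]), 'effort': array([ 3.92192783e-05, -4.58943057e+01,  2.09256378e-01, -1.65738577e+01,
       -6.09618472e-02,  2.07185996e-02,  2.26679349e-04]), 'tool_pos': array([0.2811124 , 0.58519734, 0.21750401]), 'tool_rot': array([-0.69735254, -3.06267607,  0.00387277]), 'wrist_force': array([-0.76089525, -0.81194201, -0.11841742]), 'wrist_torque': array([-0.01270248,  0.01309347, -0.06534742]), 'gripper_force': 0.0, 'gripper_width': 0.09249985169337464}
top {'fx': 376.5456315272336, 'fy': 376.5456315272336, 'cx': 250.82661345061484, 'cy': 193.43021408116604, 'extrinsics': array([[-0.02678802, -0.99417451,  0.10440038,  0.54523574],
       [-0.99872252,  0.02214075, -0.04542157,  0.04291157],
       [ 0.04284546, -0.10548377, -0.99349758,  0.93538603],
       [ 0.        ,  0.        ,  0.        ,  1.        ]])}
side {'fx': 483.3038890055854, 'fy': 483.3038890055854, 'cx': 258.83576007791766, 'cy': 188.4822631057629, 'extrinsics': array([[ 0.99957528, -0.01176156,  0.02666317,  0.56963762],
       [-0.0260223 , -0.77210594,  0.63496083, -0.62164866],
       [ 0.01311866, -0.63538499, -0.77208407,  0.89283048],
       [ 0.        ,  0.        ,  0.        ,  1.        ]])}
0.0188
```

View pics/top0.png

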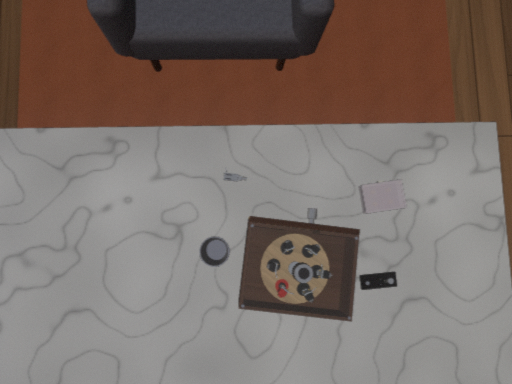

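View pics/side0.png

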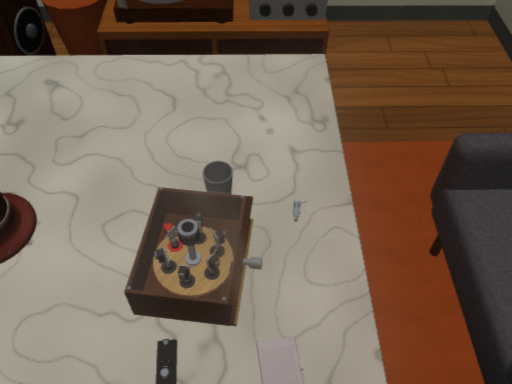

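The top view shows the knob near (304,272), red cartridge near (282,288), pull near (312,214), and case corners at about (251,218), (359,229), (355,320), (240,308). The side view shows the pull at (254,263) and the knob at (189,231).

```bash
cat > h.py <<'E'
import numpy as np,cv2
from cell import *
def ray(n,uv,z,info=None):
    c=info or camera_info(n);T=c["extrinsics"];u,v=uv
    r=T[:3,:3]@np.array([(u-c["cx"])/c["fx"],(v-c["cy"])/c["fy"],1]);o=T[:3,3]
    return o+r*(z-o[2])/r[2]
E
python3 - <<'E'
from h import *
np.set_printoptions(precision=4,suppress=True)
for n,k,pl in(("top",(304,272),(312,214)),("side",(189,231),(254,263))):
    p=cv2.imread(f"pics/{n}0.png").astype(int)
    print(n,"knob",ray(n,k,.142),"pull",ray(n,pl,.07 if n=="side" else .078))
    m=((p[:,:,2]>120)&(p[:,:,1]<70)&(p[:,:,0]<80)).astype(np.uint8)
    num,l,st,ce=cv2.connectedComponentsWithStats(m)
    for i in range(1,num):
        if 8<st[i,4]<800: print("red",ce[i],st[i],ray(n,ce[i],.06))
for c in((251,218),(359,229),(355,320),(240,308)): print(ray("top",c,.1))
for a,u in (("cup",(217,246)),("spare",(235,177)),("gauge",(378,281)),("box",(383,196))): print(a,ray("top",u,.02))
a=cv2.imread("pics/top0.png")[190:330,200:400];b=cv2.imread("pics/side0.png")[180:330,110:290]
a=cv2.resize(a,(560,392),interpolation=2);cv2.imwrite("pics/c.png",cv2.resize(cv2.imread("pics/top0.png")[195:330,225:375],(750,600*675//600*8//9),interpolation=2))
E
```

```text
top knob [ 0.4613 -0.1     0.142 ] pull [ 0.5848 -0.1355  0.078 ]
red [281.1778 283.3556] [276 280  12  10  45] [ 0.4287 -0.0611  0.06  ]
red [281.8605 292.8837] [278 289   9   8  43] [ 0.4073 -0.0619  0.06  ]
side knob [ 0.4621 -0.1052  0.142 ] pull [ 0.5837 -0.1336  0.07  ]
red [350.1279 146.3837] [343 142  17  11  86] [0.8221 0.1914 0.06  ]
red [359.0086 179.3266] [347 163  30  32 349] [0.827  0.0868 0.06  ]
red [374.7778 175.3333] [372 174   7   4   9] [0.8652 0.0982 0.06  ]
red [383.1026 187.5385] [376 183  14  11  39] [0.8775 0.0618 0.06  ]
red [390.9091 188.3636] [389 186   4   6  11] [0.8946 0.0591 0.06  ]
red [368.3176 225.1717] [356 206  30  36 466] [ 0.8266 -0.0404  0.06  ]
red [386.1111 217.    ] [384 215   5   5   9] [ 0.8684 -0.0198  0.06  ]
red [391.5 219.6] [389 217   6   5  10] [ 0.8786 -0.0268  0.06  ]
red [384.7143 222.6429] [380 221  10   4  14] [ 0.8626 -0.0345  0.06  ]
red [167.549  226.0784] [164 223   9   8  51] [ 0.4048 -0.0356  0.06  ]
red [392.1111 226.6667] [389 225   6   5   9] [ 0.8762 -0.0451  0.06  ]
red [397.0286 236.4571] [392 233  13   9  35] [ 0.88
[... 1298 characters left out ...]
444] [397 342   3   5   9] [ 0.8351 -0.2979  0.06  ]
red [426.0833 348.5   ] [423 347   6   5  12] [ 0.8836 -0.3063  0.06  ]
red [466.3571 354.6071] [462 347   9  14  28] [ 0.9517 -0.3186  0.06  ]
red [453.9057 355.4906] [444 351  20  11  53] [ 0.9294 -0.3197  0.06  ]
red [428.4062 358.625 ] [418 354  20  10  64] [ 0.8832 -0.3242  0.06  ]
red [386.4118 361.    ] [384 360   7   4  17] [ 0.8092 -0.3267  0.06  ]
red [433.     366.6923] [430 365   7   4  13] [ 0.8877 -0.3382  0.06  ]
[0.5782 0.0058 0.1   ]
[ 0.5476 -0.2354  0.1   ]
[ 0.3504 -0.2152  0.1   ]
[0.3847 0.0348 0.1   ]
cup [0.5163 0.0858 0.02  ]
spare [0.6828 0.0388 0.02  ]
gauge [ 0.4213 -0.3015  0.02  ]
box [ 0.6277 -0.3271  0.02  ]
```

View pics/c.png

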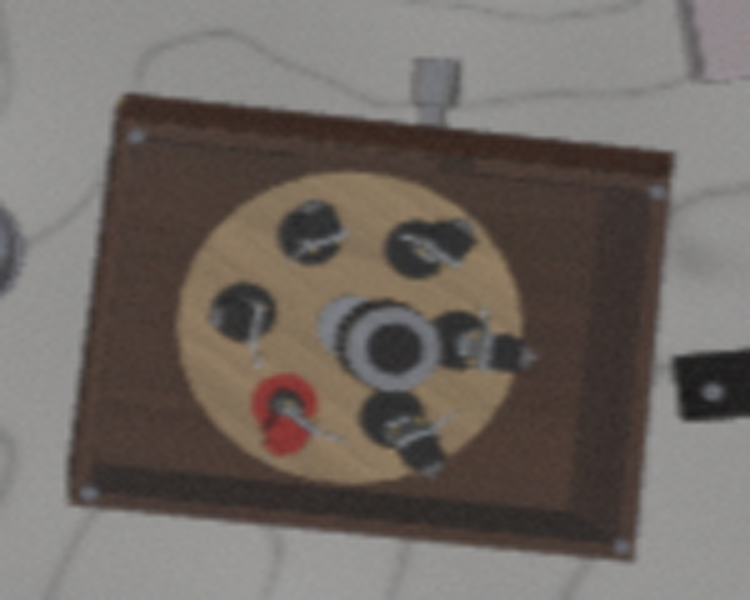

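```bash
cat >> h.py <<'E'
from scipy.spatial.transform import Rotation as R
np.set_printoptions(precision=4,suppress=True)
def plan(target,yaw=None):
    s=read_state();M=R.from_rotvec(s["tool_rot"]).as_matrix()
    y=np.arctan2(M[1,1],M[0,1]);print("pos",s["tool_pos"],"yaw_y",y,"q7",s["joint_positions"][6],"t",s["t"])
    print("offset",M.T@(np.array(target)-s["tool_pos"]),"roll",None if yaw is None else -((yaw-y+np.pi)%(2*np.pi)-np.pi))
def tri(a,b):
    A=[];c=[]
    for n,(u,v) in(a,b):
        k=camera_info(n);T=k["extrinsics"];r=T[:3,:3]@[(u-k["cx"])/k["fx"],(v-k["cy"])/k["fy"],1];r/=np.linalg.norm(r)
        P=np.eye(3)-np.outer(r,r);A.append(P);c.append(P@T[:3,3])
    return np.linalg.solve(sum(A),sum(c))
E
python3 - <<'E'
from h import *
print(tri(("top",(281.2,283.4)),("side",(175.4,246.5))),tri(("top",(281.9,292.9)),("side",(167.5,226.1))))
print("knob",tri(("top",(304,272)),("side",(189,231))),"pull",tri(("top",(312,214)),("side",(254,263))))
plan([.588,-.134,.20],1.445)
E
```

```text
[ 0.4219 -0.0652  0.0271] [ 0.4117 -0.0582  0.092 ]
knob [ 0.461  -0.1011  0.136 ] pull [ 0.5843 -0.1362  0.0745]
pos [0.2811 0.5853 0.2176] yaw_y 1.123065051577629 q7 -0.040405165902536413 t 0.1
offset [-0.588  -0.5155  0.0188] roll -0.321934948422371
```

Request:
servo_tool(offset=[[-0.588,-0.515,0.018],[-0.588,-0.515,0.018],[-0.588,-0.515,0.018],[-0.588,-0.515,0.018],[-0.588,-0.515,0.018],[-0.588,-0.515,0.018],[-0.588,-0.515,0.018],[-0.588,-0.515,0.018],[-0.588,-0.515,0.018],[-0.588,-0.515,0.018],[-0.588,-0.515,0.018],[-0.588,-0.515,0.018],[-0.588,-0.515,0.018],[-0.588,-0.515,0.018],[-0.588,-0.515,0.018],[-0.588,-0.515,0.018]], roll=[-0.32,-0.32,-0.32,-0.32,-0.32,-0.32,-0.32,-0.32,-0.32,-0.32,-0.32,-0.32,-0.32,-0.32,-0.32,-0.32])

```text
t: 2.1
tool_pos: [0.5882, -0.1306, 0.2007]
tool_rot: [-0.196, -3.135, -0.002]
wrist_force: [0.3, 0.3, -0.2]
gripper_width: 0.0928
gripper_force: 0.0
```

Run:
```python
from h import *
np.save("w1.npy",camera_info("wrist")["extrinsics"]);print(camera_info("wrist"))
p,d=capture("wrist");cv2.imwrite("pics/w1.png",p);np.save("w1d.npy",d)
plan([.588,-.134,.20],1.445)
```

```text
{'fx': 313.4857226715106, 'fy': 313.4857226715106, 'cx': 258.23744382214863, 'cy': 191.915928533366, 'extrinsics': array([[ 0.125 ,  0.9605,  0.2485,  0.52  ],
       [ 0.9922, -0.1213, -0.0302, -0.1223],
       [ 0.0011,  0.2503, -0.9682,  0.367 ],
       [ 0.    ,  0.    ,  0.    ,  1.    ]])}
pos [ 0.5883 -0.1308  0.2008] yaw_y 1.4459365831153232 q7 1.6248358250715491 t 2.15
offset [-0.0001 -0.0032  0.0008] roll 0.0009365831153234083
```

View pics/w1.png

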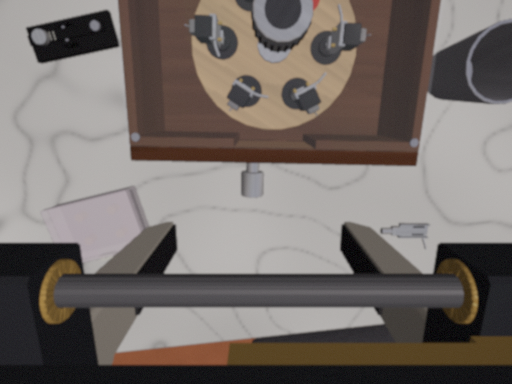

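The wrist view shows the pull head at about (252,184), knob at (282,14), and the case front edge from (131,160) to (417,163), nearly parallel to the closing line.

Run:
```python
from h import *
c=camera_info("wrist");c["extrinsics"]=np.load("w1.npy");d=np.load("w1d.npy")
print("depth",d[172:198:5,252], d[184,240:266:4])
k=[ray("wrist",u,.075,c) for u in((242,184),(263,184),(252.5,172),(252.5,198))]
print(np.array(k))
a,b=ray("wrist",(136,137),.1,c),ray("wrist",(414,143),.1,c);print("yaw screws",np.arctan2(-(b-a)[0],(b-a)[1]),a,b)
a,b=ray("wrist",(131,149),.1,c),ray("wrist",(417,152),.1,c);print("yaw edge",np.arctan2(-(b-a)[0],(b-a)[1]),a,b)
p=cv2.imread("pics/w1.png");cv2.imwrite("pics/w1c.png",cv2.resize(p[0:210,110:440],None,fx=2.4,fy=2.4,interpolation=2))
```

```text
depth [0.2938 0.2929 0.2935 0.2935 0.295  0.2974] [0.3765 0.2969 0.2959 0.2938 0.2951 0.2968 0.3767]
[[ 0.5853 -0.1458  0.075 ]
 [ 0.5878 -0.1259  0.075 ]
 [ 0.575  -0.1344  0.075 ]
 [ 0.6003 -0.1377  0.075 ]]
yaw screws -0.14677652556861187 [ 0.5283 -0.2267  0.1   ] [0.5626 0.0055 0.1   ]
yaw edge -0.13592097974072595 [ 0.5377 -0.2331  0.1   ] [0.5706 0.008  0.1   ]
```

View pics/w1c.png

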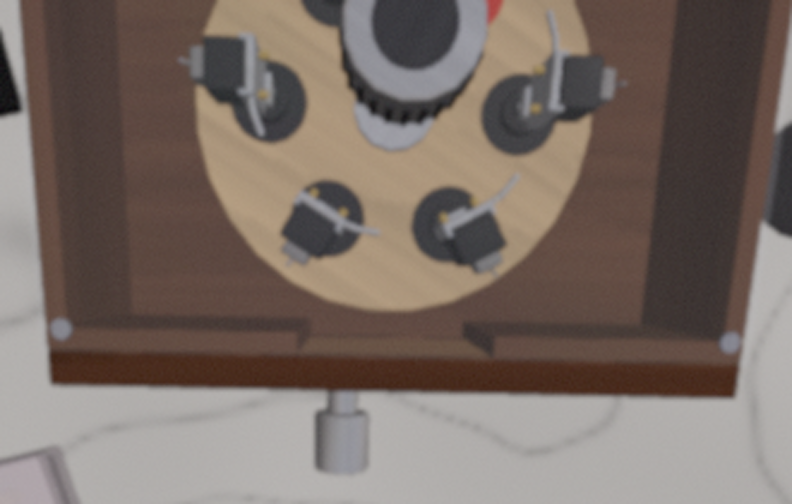

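Run:
```python
from h import *
plan([.589,-.136,.052],1.433)
```

```text
pos [ 0.5883 -0.1308  0.2008] yaw_y 1.4459365831153232 q7 1.6248358250715491 t 2.15
offset [-0.0013 -0.0052  0.1488] roll 0.012936583115322975
```

Request:
servo_tool(offset=[[-0.001,-0.002,0.04],[-0.001,-0.002,0.08],[-0.001,-0.002,0.12],[-0.001,-0.002,0.148],[-0.001,-0.002,0.148],[-0.001,-0.002,0.148]], roll=[0.013,0.013,0.013,0.013,0.013,0.013], jaw=-1)

```text
t: 2.9
tool_pos: [0.5902, -0.1346, 0.054]
tool_rot: [0.219, 3.132, -0.0]
wrist_force: [1.5, -1.0, 0.6]
gripper_width: 0.0934
gripper_force: 0.0
```

Request:
servo_tool(offset=[[0,0,0],[0,0,0],[0,0,0],[0,0,0],[0,0,0],[0,0,0],[0,0,0],[0,0,0]], roll=[0,0,0,0,0,0,0,0], jaw=1, force=10)

```text
t: 3.9
tool_pos: [0.5891, -0.1354, 0.0526]
tool_rot: [-0.221, -3.134, 0.001]
wrist_force: [0.5, -0.3, -0.1]
gripper_width: 0.0214
gripper_force: 10.0
```

Request:
servo_tool(offset=[[0,0.01,0],[0,0.02,0],[0,0.03,0],[0,0.04,0],[0,0.05,0],[0,0.06,0],[0,0.068,0],[0,0.075,0],[0,0.077,0],[0,0.077,0],[0,0.077,0]], roll=[0,0,0,0,0,0,0,0,0,0,0])

```text
t: 5.28
tool_pos: [0.5988, -0.0693, 0.0526]
tool_rot: [-0.231, -3.132, 0.02]
wrist_force: [0.1, -14.0, -1.5]
gripper_width: 0.0221
gripper_force: 10.0
```

Request:
servo_tool(offset=[[0,0.002,0],[0,0.004,0],[0,0.005,0],[0,0.005,0]], roll=[0,0,0,0])

```text
t: 5.78
tool_pos: [0.5989, -0.0693, 0.0525]
tool_rot: [-0.235, -3.131, 0.03]
wrist_force: [-1.0, -20.2, -2.0]
gripper_width: 0.0217
gripper_force: 10.0
```

Run:
```python
from h import *
p,d=capture("side");cv2.imwrite("pics/s2.png",cv2.resize(p[150:340,100:340],(720,570),interpolation=2))
```

```text
(no output)
```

View pics/s2.png

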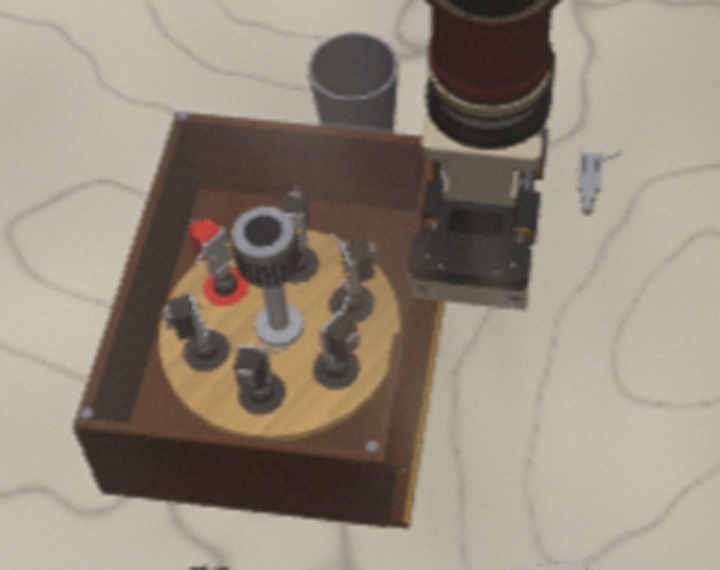

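The door has come up against something solid (20 N, no motion); I'll release, lift and check from the wrist camera.

Request:
servo_tool(offset=[[0,-0.008,0],[0,-0.011,0],[0,-0.011,0],[0,-0.011,0]], roll=[0,0,0,0], jaw=-0.2)

```text
t: 6.32
tool_pos: [0.5992, -0.0628, 0.0527]
tool_rot: [-0.218, -3.134, -0.002]
wrist_force: [0.4, -0.6, 0.0]
gripper_width: 0.0547
gripper_force: 0.0
```

Request:
servo_tool(offset=[[0,0,-0.04],[0,0,-0.08],[0,0,-0.12],[0,0,-0.15],[0,0,-0.15],[0,0,-0.15]], roll=[0,0,0,0,0,0])

```text
t: 7.08
tool_pos: [0.5983, -0.064, 0.2015]
tool_rot: [-0.219, -3.132, -0.001]
wrist_force: [-0.6, -1.0, -0.4]
gripper_width: 0.0557
gripper_force: 0.0
```

Run:
```python
from h import *
np.save("w2.npy",camera_info("wrist")["extrinsics"])
p,d=capture("wrist");cv2.imwrite("pics/w2.png",p);np.save("w2d.npy",d)
```

```text
(no output)
```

View pics/w2.png

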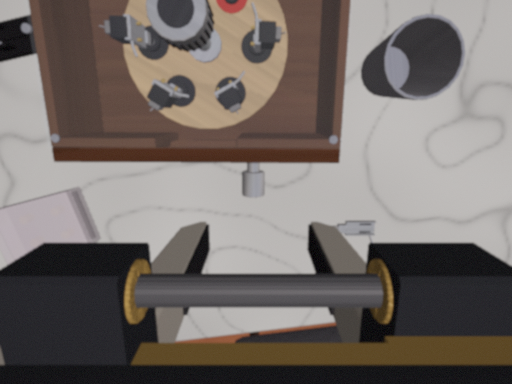

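The pull is now at (253,184), screws at (55,138) and (333,139); the pull went from left of the middle to well right of it.

Run:
```python
from h import *
c=camera_info("wrist");c["extrinsics"]=np.load("w2.npy")
print(ray("wrist",(253,184),.075,c)-ray("wrist",(253,184),.075,{**c,"extrinsics":np.load("w1.npy")}))
a,b=ray("wrist",(55,138),.1,c),ray("wrist",(333,139),.1,c);print("yaw screws",np.arctan2(-(b-a)[0],(b-a)[1]),a,b)
a,b=ray("wrist",(55,149.5),.1,c),ray("wrist",(340,150),.1,c);print("yaw edge",np.arctan2(-(b-a)[0],(b-a)[1]),a,b)
p=cv2.imread("pics/w2.png")
print("knob",ray("wrist",(177,10),.142,c))
plan([.462,-.102,.20])
```

```text
[0.01   0.0665 0.    ]
yaw screws -0.1441303637696913 [ 0.528  -0.2276  0.1   ] [0.5617 0.0049 0.1   ]
yaw edge -0.14232706369488649 [ 0.5374 -0.2305  0.1   ] [0.5719 0.0101 0.1   ]
knob [ 0.4602 -0.0977  0.142 ]
pos [ 0.5981 -0.0641  0.201 ] yaw_y 1.4307083134717444 q7 1.5083337193643975 t 7.125
offset [ 0.1295 -0.0565  0.0015] roll None
```

Run:
```python
import cv2,numpy as np
a=cv2.imread("pics/w1.png")[105:205,170:380];b=cv2.imread("pics/w2.png")[105:205,90:300]
m=np.vstack([cv2.resize(x,(630,297),interpolation=2) for x in(a,b)])
cv2.imwrite("pics/cmp.png",np.clip(m.astype(float)*1.6,0,255).astype(np.uint8))
```

```text
(no output)
```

View pics/cmp.png

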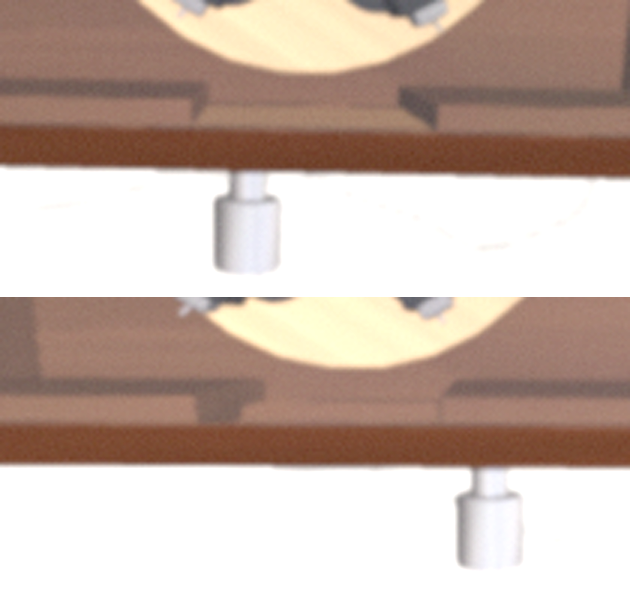

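I'll confirm the stop by pushing once more with the fingers straddling the pull.

Request:
servo_tool(offset=[[0,0,0.05],[0,0,0.1],[0,0,0.145],[0,0,0.145],[0,0.006,0.145],[0,0.01,0.145],[0,0.014,0.145],[0,0.018,0.145],[0,0.018,0.145]], roll=[0,0,0,0,0,0,0,0,0])

```text
t: 8.25
tool_pos: [0.6025, -0.0526, 0.0594]
tool_rot: [0.226, 3.13, -0.011]
wrist_force: [-1.0, -6.7, 2.3]
gripper_width: 0.0561
gripper_force: 3.7
```

Request:
servo_tool(offset=[[0,0.004,0],[0,0.007,0],[0,0.01,0],[0,0.01,0]], roll=[0,0,0,0])

```text
t: 8.75
tool_pos: [0.6027, -0.0522, 0.0591]
tool_rot: [0.234, 3.131, -0.029]
wrist_force: [-1.0, -18.7, 2.3]
gripper_width: 0.056
gripper_force: 9.2
```

Request:
servo_tool(offset=[[0,-0.015,0],[0,-0.02,0],[0,-0.02,-0.05],[0,-0.02,-0.1],[0,-0.02,-0.15],[0,-0.02,-0.17],[0,-0.02,-0.17]], roll=[0,0,0,0,0,0,0])

```text
t: 9.62
tool_pos: [0.6014, -0.0548, 0.2297]
tool_rot: [0.216, 3.13, 0.003]
wrist_force: [-0.2, 0.2, -0.2]
gripper_width: 0.0558
gripper_force: 0.0
```

Run:
```python
from h import *
plan([.461,-.101,.24],-.142+np.pi/2)
```

```text
pos [ 0.6014 -0.0548  0.2297] yaw_y 1.4327054114860176 q7 1.4961867502114714 t 9.625
offset [ 0.1327 -0.0651 -0.011 ] roll 0.003909084691120945
```

Request:
servo_tool(offset=[[0.05,-0.025,-0.01],[0.1,-0.05,-0.01],[0.132,-0.065,-0.01],[0.132,-0.065,-0.01],[0.132,-0.065,-0.01],[0.132,-0.065,-0.01]], roll=[0,0,0,0,0,0], jaw=-0.6)

```text
t: 10.38
tool_pos: [0.4615, -0.1017, 0.2371]
tool_rot: [-0.218, -3.134, -0.001]
wrist_force: [-0.6, -0.6, 0.3]
gripper_width: 0.0743
gripper_force: 0.0
```

Run:
```python
from h import *
np.save("w3.npy",camera_info("wrist")["extrinsics"])
p,d=capture("wrist");cv2.imwrite("pics/w3.png",p);np.save("w3d.npy",d)
plan([.461,-.101,.11],-.142+np.pi/2)
m=((p[:,:,2]>110)&(p[:,:,1]<70)&(p[:,:,0]<80)).astype(np.uint8)
num,l,st,ce=cv2.connectedComponentsWithStats(m)
for i in range(1,num):
    if st[i,4]>30: print(ce[i],st[i])
```

```text
pos [ 0.4615 -0.1018  0.2372] yaw_y 1.4317541213373326 q7 1.6121625451764592 t 10.425
offset [0.0005 0.0007 0.1272] roll 0.002957794542435721
```

View pics/w3.png

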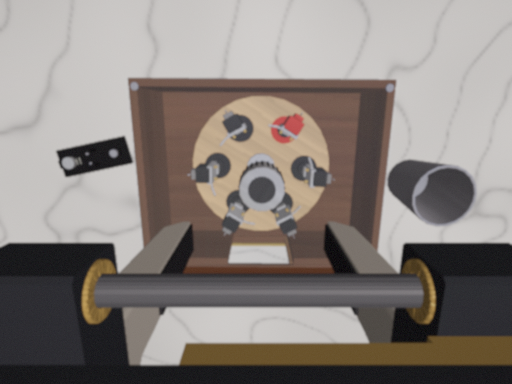

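The doorway is open (table visible through it at (258,252)). The knob top is at (262,188), the red disc/cartridge at (287,128), and the carousel disc centre at (261,163).

Run:
```python
from h import *
c=camera_info("wrist");c["extrinsics"]=np.load("w3.npy");p=cv2.imread("pics/w3.png");d=np.load("w3d.npy")
print("knob",ray("wrist",(262,188),.142,c))
h=cv2.cvtColor(p,cv2.COLOR_BGR2HSV)
m=(((h[:,:,0]<5)|(h[:,:,0]>174))&(h[:,:,1]>150)&(h[:,:,2]>80)).astype(np.uint8);m[:100]=0;m[150:]=0
v,u=np.nonzero(m);print(u.min(),u.max(),v.min(),v.max(),len(u))
w=(((h[:,:,0]>10)&(h[:,:,0]<25)&(h[:,:,2]>130)&(h[:,:,1]>60))).astype(np.uint8);w[:,:185]=0;w[:,335:]=0;w[235:]=0;w[:90]=0
cs=max(cv2.findContours(w,0,1)[0],key=cv2.contourArea);e=cv2.fitEllipse(cv2.convexHull(cs));print("disc",e,ray("wrist",e[0],.025,c))
T=c["extrinsics"]
def P(u,v):
    z=d[v,u];return T[:3,:3]@[(u-c["cx"])/c["fx"]*z,(v-c["cy"])/c["fy"]*z,z]+T[:3,3]
A=np.array([.461,-.101])
pts=np.array([P(a,b) for a,b in zip(u,v)])
for lo,hi in((0.01,.05),(.06,.1)):
    q=pts[(pts[:,2]>lo)&(pts[:,2]<hi)];r=q.mean(0);x=r[:2]-A
    print(len(q),r,"rad",np.hypot(*x),"ang",np.arctan2(x[1],x[0])+.142)
# black discs at base, by depth
for uv in((237,127),(217,165),(304,167)):
    r=ray("wrist",uv,.027,c)[:2]-A;print(uv,np.hypot(*r),np.arctan2(r[1],r[0])+.142)
```

```text
knob [ 0.4574 -0.0979  0.142 ]Traceback (most recent call last):
  File "<stdin>", line 6, in <module>
    return umr_minimum(a, axis, None, out, keepdims, initial, where)
ValueError: zero-size array to reduction operation minimum which has no identity
```

```bash
cat > m.py <<'E'
from h import *
def red(p,c,d,A,rows=None):
    h=cv2.cvtColor(p,cv2.COLOR_BGR2HSV)
    m=((h[:,:,0]<8)|(h[:,:,0]>170))&(h[:,:,1]>165)&(h[:,:,2]>90)
    m[:95]=0;m[240:]=0;m[:,:180]=0;m[:,340:]=0
    v,u=np.nonzero(m);print(len(u));T=c["extrinsics"];z=d[v,u]
    pts=(T[:3,:3]@np.array([(u-c["cx"])/c["fx"]*z,(v-c["cy"])/c["fy"]*z,z])).T+T[:3,3]
    for lo,hi in((0.005,.05),(.055,.1)):
        q=pts[(pts[:,2]>lo)&(pts[:,2]<hi)]
        if len(q): r=q.mean(0);x=r[:2]-A;print(len(q),r,"rad",np.hypot(*x),"ang",np.arctan2(x[1],x[0])+.142)
E
python3 - <<'E'
from m import *
c=camera_info("wrist");c["extrinsics"]=np.load("w3.npy");p=cv2.imread("pics/w3.png");d=np.load("w3d.npy")
h=cv2.cvtColor(p,cv2.COLOR_BGR2HSV);print(h[125,294],h[135,280],h[110,262])
A=np.array([.461,-.101])
w=((h[:,:,0]>8)&(h[:,:,0]<28)&(h[:,:,2]>120)&(h[:,:,1]>50)).astype(np.uint8);w[:,:185]=0;w[:,335:]=0;w[235:]=0;w[:90]=0
cs=max(cv2.findContours(w,0,1)[0],key=cv2.contourArea);e=cv2.fitEllipse(cv2.convexHull(cs));print("disc",e,ray("wrist",e[0],.025,c))
red(p,c,d,A)
for uv in((237,127),(217,165),(304,167)):
    r=ray("wrist",uv,.027,c)[:2]-A;print(uv,np.hypot(*r),np.arctan2(r[1],r[0])+.142)
E
```

```text
[  0 142 192] [  1 106 135] [ 16  64 199]
disc ((255.7458953857422, 158.6162872314453), (134.03070068359375, 154.43878173828125), 116.17903900146484) [ 0.4487 -0.1029  0.025 ]
0
(237, 127) 0.05587728134249888 -2.662812594136257
(217, 165) 0.05084484686545368 -1.656156644044813
(304, 167) 0.05503091287179967 1.609598843894635
```

```bash
sed -i 's/\[:,:,1\]>165/[:,:,1]>95/; s/|(h\[:,:,0\]>170)/|(h[:,:,0]>172)/; s/\[:,:,0\]<8/[:,:,0]<4/' m.py
python3 - <<'E'
from m import *
c=camera_info("wrist");c["extrinsics"]=np.load("w3.npy");p=cv2.imread("pics/w3.png");d=np.load("w3d.npy")
for A in([.461,-.101],[.459,-.1]): red(p,c,d,np.array(A))
E
```

```text
465
234 [ 0.4116 -0.0669  0.0995] rad 0.060035054697090896 ang 2.6793520670831503
465
234 [ 0.4116 -0.0669  0.0995] rad 0.057821898845721205 ang 2.673932972585796
```

Request:
servo_tool(offset=[[0.002,0.001,0.04],[0.002,0.001,0.08],[0.002,0.001,0.11],[0.002,0.001,0.125],[0.002,0.001,0.125],[0.002,0.001,0.125]], roll=[0,0,0,0,0,0], jaw=-0.6)

```text
t: 11.18
tool_pos: [0.4595, -0.1012, 0.1131]
tool_rot: [0.22, 3.133, -0.0]
wrist_force: [1.5, 0.1, 0.1]
gripper_width: 0.0743
gripper_force: 0.0
```

Request:
servo_tool(offset=[[0,0,0],[0,0,0],[0,0,0],[0,0,0],[0,0,0],[0,0,0]], roll=[0,0,0,0,0,0], jaw=1, force=15)

```text
t: 11.92
tool_pos: [0.4591, -0.0986, 0.1128]
tool_rot: [0.217, 3.134, 0.005]
wrist_force: [0.9, 5.6, 1.4]
gripper_width: 0.0395
gripper_force: 15.0
```

Request:
servo_tool(offset=[[0.001,0.003,0],[0.001,0.003,0],[0.001,0.003,0],[0.001,0.003,0],[0.001,0.003,0],[0.001,0.003,0],[0.001,0.003,0],[0.001,0.003,0],[0.001,0.003,0],[0.001,0.003,0],[0.001,0.003,0],[0.001,0.003,0],[0.001,0.003,0],[0.001,0.003,0],[0.001,0.003,0],[0.001,0.003,0]], roll=[0.03,0.1,0.2,0.3,0.4,0.5,0.6,0.7,0.8,0.9,1.0,1.1,1.2,1.27,1.3,1.3])

```text
t: 13.92
tool_pos: [0.4585, -0.0993, 0.1129]
tool_rot: [2.072, 2.359, -0.001]
wrist_force: [1.1, -2.1, 0.2]
gripper_width: 0.0394
gripper_force: 15.0
```

Request:
servo_tool(offset=[[0,0,0],[0,0,0],[0,0,0],[0,0,0],[0,0,0],[0,0,0],[0,0,0],[0,0,0],[0,0,0],[0,0,0],[0,0,0],[0,0,0],[0,0,0],[0,0,0],[0,0,0],[0,0,0]], roll=[0.03,0.1,0.2,0.3,0.4,0.5,0.6,0.7,0.8,0.9,1.0,1.1,1.2,1.25,1.25,1.25])

```text
t: 15.92
tool_pos: [0.4577, -0.0988, 0.1129]
tool_rot: [3.062, 0.702, -0.001]
wrist_force: [-2.0, -2.8, 5.5]
gripper_width: 0.0399
gripper_force: 15.0
```

Run:
```python
from h import *
np.save("w4.npy",camera_info("wrist")["extrinsics"])
ims=[]
for n in("side","top","wrist"):
    p,d=capture(n);cv2.imwrite(f"pics/{n}4.png",p)
    h=cv2.cvtColor(p,cv2.COLOR_BGR2HSV);m=(((h[:,:,0]<4)|(h[:,:,0]>174))&(h[:,:,1]>110)&(h[:,:,2]>60)).astype(np.uint8)
    num,l,st,ce=cv2.connectedComponentsWithStats(m)
    x0,y0,x1,y1={"side":(120,180,270,330),"top":(230,200,370,330),"wrist":(0,0,512,384)}[n]
    for i in range(1,num):
        if st[i,4]>12 and x0<ce[i][0]<x1 and y0<ce[i][1]<y1: print(n,ce[i],st[i])
    if n!="wrist": ims.append(cv2.resize(p[y0:y1,x0:x1],(400,400),interpolation=2))
cv2.imwrite("pics/m4.png",np.hstack(ims))
plan([.46,-.1,.11])
```

```text
side [220.878  245.2927] [218 242   8   7  41]
side [217.6508 261.8254] [211 255  14  12  63]
top [297.8732 242.493 ] [291 239  14   9  71]
top [296.  250.4] [292 249   9   4  25]
top [348.8667 281.5333] [346 278   7   7  15]
top [355.7    289.1333] [350 284  13  10  30]
top [329.254  295.4286] [323 289  15  14  63]
top [365.1915 299.5319] [357 293  16  14  47]
wrist [305.6374 134.7048] [275 120  53  35 979]
wrist [286.1445 153.1641] [274 143  29  19 256]
pos [ 0.4577 -0.0988  0.1128] yaw_y -1.1199345747540042 q7 -0.2727097781203447 t 16.075
offset [0.0016 0.0021 0.0028] roll None
```

View pics/m4.png

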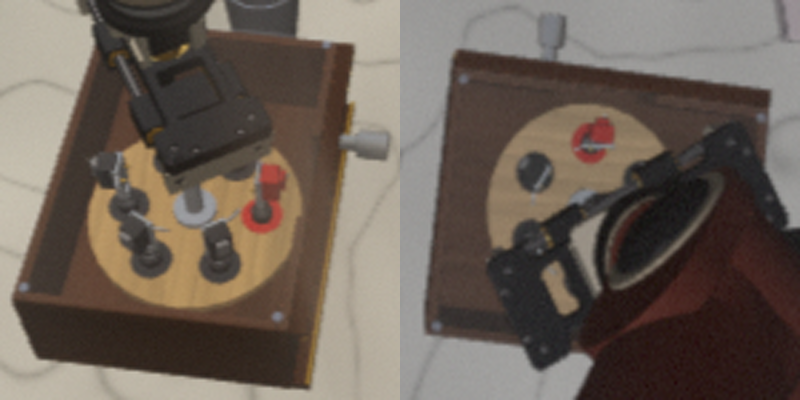

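The red cartridge is near the doorway: side view cartridge at (221,245) and disc at (218,261); top view cartridge at (301,242) and disc at (296.5,246.5).

Run:
```python
from h import *
A=np.array([.458,-.0988])
def ang(r): x=r[:2]-A;return np.hypot(*x),np.arctan2(x[1],x[0])+.142
c=tri(("side",(220.9,245.3)),("top",(301,242)));print("cart",c,ang(c))
c=tri(("side",(218.3,260.6)),("top",(296.5,246.5)));print("disc",c,ang(c))
for n,uv,z in(("side",(220.9,245.3),.078),("top",(301,242),.082),("side",(218.3,260.6),.027),("top",(296.5,246.5),.027)):
    print(n,z,ang(ray(n,uv,z)))
```

```text
cart [ 0.5207 -0.1052  0.0913] (np.float64(0.06307581661645902), np.float64(0.04025798221342927))
disc [ 0.5107 -0.1042  0.0323] (np.float64(0.05296158363740937), np.float64(0.03980521990723493))
side 0.078 (np.float64(0.06056521807007083), np.float64(0.17728470653633283))
top 0.082 (np.float64(0.06437620428800643), np.float64(0.01787700342748212))
side 0.027 (np.float64(0.05290271913466397), np.float64(0.1000370807274298))
top 0.027 (np.float64(0.0523301404220237), np.float64(0.0215489155514816))
```

Request:
servo_tool(offset=[[0,0,0],[0,0,0],[0,0,0],[0,0,0],[0,0,0],[0,0,0],[0,0,0],[0,0,0]], roll=[0.02,0.04,0.04,0.04,0.04,0.04,0.04,0.04])

```text
t: 17.08
tool_pos: [0.4577, -0.0988, 0.1128]
tool_rot: [3.075, 0.64, -0.001]
wrist_force: [-2.8, -3.3, 5.5]
gripper_width: 0.0398
gripper_force: 15.0
```

Run:
```python
from cell import *
s=read_state();print(s["t"],s["gripper_force"],s["wrist_force"],abs(s["qd"]).max());print(sign_off())
```

```text
17.075 15.000615566968918 [-2.79987421 -3.28336833  5.48353477] 0.002007243577007111
the job is handed in; nothing more can be done
None
```

The door is open against its stop, the red cartridge stands in the middle of the doorway (within about 5 mm by my camera measurements), the knob is still gripped at 15 N, and I handed the job in at 17 s; no verdict came back.

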